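# Find the spring catch that is within limits

### The arm

A 7-joint arm with a two-finger parallel gripper is mounted at the origin on a cart in front of the work surface, level with it; the furniture and walls round the work are solid. World frame = base frame: x ahead of the robot, y to its left, z up, the work surface at z = 0. Lengths are in m, angles in degrees, forces in N, time in s.
With the tool pointing down it reaches from about 0.425 to 0.925 m from the base axis. Payload 6.8 kg.
Tool frame: the origin (TCP) lies midway between the tips of the shut fingers; the grasp point (between the pads) lies 19 mm behind it; z points along the fingers, y is the line along which they close (so a half turn about z gives the same grasp; the last joint's range is limited). The gripper opens to 88 mm and grips with 3 to 60 N. Pads are 20 mm wide; open, the fingers measure 115 mm over their backs; the gripper's body (75 mm by 178 mm) begins 61 mm behind the grasp point.
Start: joints at [65.025, 27.33, 1.283, 89.118, -0.659, 63.558, -4.761], TCP at [0.217, -0.639, 0.223] pointing down, gripper open.
Joint ranges: [-169.35, 169.35], [-19.33, 120.38], [-80.79, 83.38], [13.8, 139.57], [-78.32, 258.32], [9.67, 109.79], [-169.56, 169.56]. Speed limits (degrees/s): [136.94, 136.94, 180, 180, 180, 180, 180].

### API

Orientations are given as a 3x3 rotation matrix whose columns are the frame's x, y, z axes.
In Python, from plant import get_obs, camera, finish_job gives the robot as it stands. The module is installed in compiled form; this text tells all that it offers.
- The arm moves only by the tool drive_tool, never from a script. Its argument "steps" is one flat list of numbers, 7 for each row, row after row: the turn, a rotation vector about the tool's x, y, z in rad, then the shift along the tool's x, y, z in cm, then the opening, from 0 (shut) to 1 (fully open). In form: [wx, wy, wz, x, y, z, claw, wx, wy, wz, x, y, z, claw, ...]. A call has 1 to 20 rows; each row shifts and turns the commanded pose from where the row before left it, along the tool's axes as they then stand; what a row does not reach is not made up. A row lasts 1/8 s, in which the tool goes at most 62.5 mm and 10.7 degrees, less where a joint would pass 70% of its speed; a pose out of reach is approached as far as the arm can. A call is refused whole if a number of a shift passes 6.25 or a number of a turn 0.188, either way. A call with a gripper value outside its range is refused whole. The fingers move at their own pace and stop on an object; "grip_force" is the grip in N (left out, the last holds). Time passes only in rows, so rows that do not move let the fingers close. It gives the time, the measured TCP pose, the force, the opening and the grip force at its end, in the units of the state.
- get_obs(): the state, without advancing time (a new reading comes with each control period).
- camera(name): name is "scene" or "top" or "wrist"; returns a dict with "color" (384x512x3 uint8, blue, green, red), "camera_matrix" (3x3 intrinsics, pixels), "dist_coeffs" ([k1, k2, p1, p2, k3] as OpenCV has them; the pictures are not rectified), "R" (3x3) and "t" (3): a world point X has camera coordinates R X + t. Camera axes: x right, y down, z forward; pixel columns grow to the right and rows downward; lengths in m; the calibration is good to about 2 mm. A picture is of the moment at which its call begins. There is no depth.
- finish_job(): hands the job in; it is judged then, once.
The state is a dict: "time_s": time; "joint_positions": joint angles; "dq": joint speeds; "effort": joint torques, N m; "position": TCP position; "tcp_rot": TCP orientation; "force": force on the tool from outside, world axes, zero at the start; "ft_torque": the same for the moment, N m; "grip_width": finger opening in m; "grasp_force": force on a finger pad.
Only numpy, scipy, OpenCV 4.12 (cv2) and the standard library are available. Lean on these libraries where they do the work, as an engineer would, in place of code of your own. Each camera call takes 0.05 s, during which the arm holds its last target. There are 200 camera calls.

### The job

Three spring catches stand on the test board: press the plunger of each straight down until it clicks and stays down, never pushing a plunger harder than 18 N; one that has not clicked by 15 N is too stiff and is left up. A good catch gives way between 7 and 13 N (exactly one does; one of the others is too weak, one too stiff). When the catches have been tried, slide the black tab of the good one fully to the left against its stop, leave the other two tabs at the right, and do not knock the brass pull or the wooden foot about.

Things in the scene. Friction and masses are not known exactly. Their poses are not given: they have to be found in the camera images.
- catch_a_cap (a point): Centre of the flat top of the plunger cap of one of three spring catches that look alike. Cap: brass disc 28 mm across, 9 mm thick, on a 16 mm stem out of a dark upright steel barrel 44 mm across, on the far part of the catch's 125 x 72 x 8 mm aluminium foot plate. Free, this point stands 103 mm above the bench. Axes of the point: z up, y along the row of catches and along the tab's travel, x away from the robot.
- catch_a_fin (a point): Top centre of the upright black fin of the acceptance tab of this same catch. Fin: 10 mm along y, 20 mm along x, top 79 mm above the bench and 35 mm clear above its slide rails; it stands 66 mm in front (-x, robot's side) of this catch's cap, in line with it or up to 15 mm to either side along y. Axes as for the cap.
- catch_a_plunger (a joint): Plunger travel down, m: 0 = free (up), 0.015 to 0.018 = clicked (depth depends on the catch). Snap spring: pressed slowly, it resists first with a seventh of its release force, rising 1 to 7 N per mm to the release force about 6 mm down, fading to nothing 10 mm down; there it snaps away from what presses it, and stays down. Weak, good and stiff catches look alike and stand in any order.
- catch_a_tab (a joint): Slide of this catch's acceptance tab, m: 0 = right-hand end (not accepted), 0.030 = against the left-hand stop (accepted). It moves along +y of the fin's point and stays where left; sliding it takes about 3 N.
- catch_b_cap (a point): Centre of the flat top of the plunger cap of one of three spring catches that look alike. Cap: brass disc 28 mm across, 9 mm thick, on a 16 mm stem out of a dark upright steel barrel 44 mm across, on the far part of the catch's 125 x 72 x 8 mm aluminium foot plate. Free, this point stands 103 mm above the bench. Axes of the point: z up, y along the row of catches and along the tab's travel, x away from the robot.
- catch_b_fin (a point): Top centre of the upright black fin of the acceptance tab of this same catch. Fin: 10 mm along y, 20 mm along x, top 79 mm above the bench and 35 mm clear above its slide rails; it stands 66 mm in front (-x, robot's side) of this catch's cap, in line with it or up to 15 mm to either side along y. Axes as for the cap.
- catch_b_plunger (a joint): Plunger travel down, m: 0 = free (up), 0.015 to 0.018 = clicked (depth depends on the catch). Snap spring: pressed slowly, it resists first with a seventh of its release force, rising 1 to 7 N per mm to the release force about 6 mm down, fading to nothing 10 mm down; there it snaps away from what presses it, and stays down. Weak, good and stiff catches look alike and stand in any order.
- catch_b_tab (a joint): Slide of this catch's acceptance tab, m: 0 = right-hand end (not accepted), 0.030 = against the left-hand stop (accepted). It moves along +y of the fin's point and stays where left; sliding it takes about 3 N.
- catch_c_cap (a point): Centre of the flat top of the plunger cap of one of three spring catches that look alike. Cap: brass disc 28 mm across, 9 mm thick, on a 16 mm stem out of a dark upright steel barrel 44 mm across, on the far part of the catch's 125 x 72 x 8 mm aluminium foot plate. Free, this point stands 103 mm above the bench. Axes of the point: z up, y along the row of catches and along the tab's travel, x away from the robot.
- catch_c_fin (a point): Top centre of the upright black fin of the acceptance tab of this same catch. Fin: 10 mm along y, 20 mm along x, top 79 mm above the bench and 35 mm clear above its slide rails; it stands 66 mm in front (-x, robot's side) of this catch's cap, in line with it or up to 15 mm to either side along y. Axes as for the cap.
- catch_c_plunger (a joint): Plunger travel down, m: 0 = free (up), 0.015 to 0.018 = clicked (depth depends on the catch). Snap spring: pressed slowly, it resists first with a seventh of its release force, rising 1 to 7 N per mm to the release force about 6 mm down, fading to nothing 10 mm down; there it snaps away from what presses it, and stays down. Weak, good and stiff catches look alike and stand in any order.
- catch_c_tab (a joint): Slide of this catch's acceptance tab, m: 0 = right-hand end (not accepted), 0.030 = against the left-hand stop (accepted). It moves along +y of the fin's point and stays where left; sliding it takes about 3 N.
- pull: Loose brass drawer pull, 21 x 101 x 23 mm, lying on the board between two catches. Origin: centre of its underside. A bystander.
- turned_foot: Loose turned wooden furniture foot, 56 mm across, 63 mm tall, standing behind the board. Origin: centre of its underside. A bystander.

How it is judged:
By the outcome, as a careful person would: the job done as asked, in the order asked, and still so for the second after the job is handed in, with the robot touching nothing.
It also fails if it takes over 54 s, if anything falls off the work surface, if the arm or the gripper's body presses on something with over 40 N, if the wrist force passes 120 N, or if a joint passes its speed limit or range.

## Working session

There is one attempt and no reset: what is moved stays moved. The work goes in short steps, Python scripts to look and compute and a tool call to move; the robot and the scene stay as the last step left them, time stands still between calls to the robot, and variables do not carry over. Pictures are saved under pics/ and viewed, at most 10 in all, crops included, and the job is handed in when it is done.

Besides the shell and the picture viewer there is one more tool, called after ">>>" as a command line: name --argument value ..., lists and objects as JSON in quotes. drive_tool: Moves the arm, as the interface text tells. Its arguments: {"type":"object","properties":{"steps":{"type":"array"},"grip_force":{"type":"number"}},"required":["steps"]}

```bash
mkdir -p pics; python3 - <<'E'
from plant import get_obs,camera
import cv2,numpy as np
o=get_obs()
for k in ['time_s','position','tcp_rot','force','grip_width']: print(k,np.round(o[k],4))
ims=[]
for n in ['scene','top']:
    c=camera(n); cv2.imwrite(f'pics/{n}0.png',c['color'])
    np.savez(f'{n}.npz',**c); print(n,c['R'].round(3).tolist(),c['t'],c['camera_matrix'].tolist(),c['dist_coeffs'])
E
```

```text
time_s 0.0
position [ 0.2171 -0.6385  0.2217]
tcp_rot [[ 9.467e-01  3.220e-01 -7.000e-04]
 [ 3.220e-01 -9.467e-01  1.600e-03]
 [-1.000e-04 -1.800e-03 -1.000e+00]]
force [0.682  1.1044 0.1669]
grip_width 0.0877
scene [[-0.865, -0.502, 0.018], [-0.384, 0.637, -0.669], [0.325, -0.585, -0.743]] [0.47684825 0.40154344 0.81685354] [[471.74462194619707, 0.0, 254.76872760684682], [0.0, 471.74462194619707, 196.0098299464141], [0.0, 0.0, 1.0]] [-0.01947354  0.          0.          0.          0.        ]
top [[0.022, -1.0, 0.006], [-0.993, -0.023, -0.112], [0.112, -0.004, -0.994]] [-0.14128834  0.62346514  0.87209891] [[347.9548131551769, 0.0, 255.64788652905366], [0.0, 347.9548131551769, 193.5356025207174], [0.0, 0.0, 1.0]] [-0.10572456  0.          0.          0.          0.        ]
```

View pics/scene0.png

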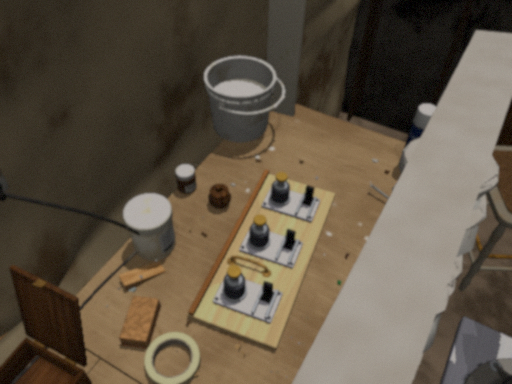

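View pics/top0.png

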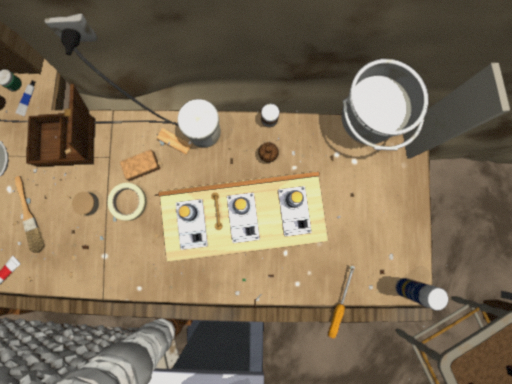

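The scene picture shows the board at about (265,255), with caps at (281,178), (260,220) and (235,272) and black fins beside them. In the top picture the caps are at about (186,212), (240,205) and (295,198), the fins just below them at (196,237), (250,231) and (303,224), and the pull is at (217,210) between the left two. Next I'll segment and triangulate.

```bash
cat > h.py <<'E'
import cv2,numpy as np
def ray(c,uv):
    p=cv2.undistortPoints(np.array([[uv]],float),c['camera_matrix'],c['dist_coeffs'])[0,0]
    R=c['R'];o=-R.T@c['t'];d=R.T@np.array([p[0],p[1],1]);return o,d
def plane(c,uv,z):
    o,d=ray(c,uv);return o+d*(z-o[2])/d[2]
def proj(c,X):
    return cv2.projectPoints(np.array([X],float),cv2.Rodrigues(c['R'])[0],c['t'],c['camera_matrix'],c['dist_coeffs'])[0][0,0]
def blobs(m,amin=10,amax=2000):
    n,l,s,ce=cv2.connectedComponentsWithStats(m.astype(np.uint8))
    return [(s[i].tolist(),ce[i]) for i in range(1,n) if amin<=s[i][4]<=amax]
E
python3 - <<'E'
from h import *
out=[]
for n,(x0,y0,x1,y1) in dict(top=(155,170,330,265),scene=(190,165,340,350)).items():
    c=dict(np.load(n+'.npz'));im=c['color'];hsv=cv2.cvtColor(im,cv2.COLOR_BGR2HSV)
    roi=np.zeros(im.shape[:2],bool);roi[y0:y1,x0:x1]=1
    y=(hsv[...,0]>14)&(hsv[...,0]<30)&(hsv[...,1]>150)&(hsv[...,2]>120)&roi
    k=(hsv[...,2]<45)&roi
    for nm,m,z in(('cap',y,.1),('blk',k,.079)):
        for s,ce in blobs(m,12): print(n,nm,s,ce.round(1),plane(c,ce,z).round(4))
    cr=cv2.resize(im[y0:y1,x0:x1],None,fx=4 if n=='top' else 3,fy=4 if n=='top' else 3,interpolation=cv2.INTER_CUBIC); out.append(cr)
cv2.imwrite('pics/tc.png',out[0]);cv2.imwrite('pics/sc.png',out[1])
E
```

```text
top cap [236, 200, 8, 8, 30] [238.8 202.9] [ 0.5955 -0.0869  0.1   ]
top cap [180, 207, 9, 9, 60] [183.6 211. ] [0.5729 0.0461 0.1   ]
top blk [299, 221, 6, 6, 29] [301.2 223.6] [ 0.5497 -0.2412  0.079 ]
top blk [196, 235, 3, 5, 15] [197. 237.] [0.5109 0.0146 0.079 ]
scene cap [277, 173, 10, 7, 61] [281.4 176. ] [ 0.6149 -0.2266  0.1   ]
scene cap [254, 215, 12, 9, 80] [259.3 219.3] [ 0.5951 -0.0904  0.1   ]
scene cap [228, 263, 12, 14, 120] [233.5 270.1] [0.5751 0.044  0.1   ]
scene cap [264, 273, 6, 3, 14] [266.2 273.8] [0.5173 0.0191 0.1   ]
scene blk [190, 179, 5, 6, 24] [191.9 181.2] [ 0.7927 -0.1237  0.079 ]
scene blk [303, 187, 10, 18, 109] [308.2 196.1] [ 0.5421 -0.2209  0.079 ]
scene blk [216, 188, 6, 4, 15] [218.4 189.7] [ 0.7259 -0.1329  0.079 ]
scene blk [272, 188, 16, 15, 167] [279. 196.] [ 0.5985 -0.1869  0.079 ]
scene blk [210, 195, 19, 14, 158] [218.5 201.9] [ 0.7056 -0.102   0.079 ]
scene blk [284, 231, 10, 18, 127] [289.4 240. ] [ 0.522  -0.0895  0.079 ]
scene blk [250, 232, 18, 15, 181] [257.9 239.9] [ 0.5783 -0.0562  0.079 ]
scene blk [261, 283, 12, 19, 143] [266.9 292.5] [0.5018 0.0427 0.079 ]
scene blk [225, 284, 19, 15, 184] [233.3 291.7] [0.5575 0.074  0.079 ]
```

View pics/tc.png

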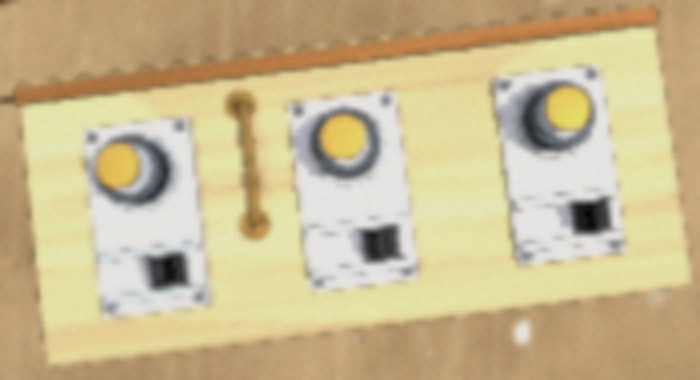

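The crop shows three catches with caps at crop (119,164), (342,136) and (568,108), and black fins at about (166,268), (379,243) and (589,215). The pull runs from (240,103) to (255,225). Before moving I'll check the tool's whereabouts and the bottle's height.

```bash
python3 - <<'E'
from h import *
t=dict(np.load('top.npz'));s=dict(np.load('scene.npz'))
for n,c in(('top',t),('scene',s)):
    print(n,'cam',(-c['R'].T@c['t']).round(3),'TCP px',proj(c,[.217,-.639,.223]),'base px',proj(c,[0,0,.0]))
print('bottle base',plane(t,(402,288),0),'bottletop if z .2',plane(t,(436,299),.2))
q=lambda x,y:(155+x/4-.4,170+y/4-.4)
for n,p,ps in(('A',(119,164),(233.5,268)),('B',(342,136),(259.3,218)),('C',(568,108),(281.4,175.5))):
    uv=q(*p);o1,d1=ray(t,uv);o2,d2=ray(s,ps)
    k=np.linalg.lstsq(np.c_[d1,-d2],o2-o1,rcond=None)[0];P,Q=o1+k[0]*d1,o2+k[1]*d2
    print(n,plane(t,uv,.1).round(4),plane(s,ps,.1).round(4),'tri',P.round(4),Q.round(4))
for n,p in(('finA',(172,267)),('finB',(385,241)),('finC',(593,213))): print(n,plane(t,q(*p),.079).round(4))
E
```

```text
top cam [ 0.525 -0.124  0.937] TCP px [489.93077219 378.38690352] base px [202.47833588 428.15766457]
scene cam [0.301 0.462 0.867] TCP px [517.34196798  94.37718536] base px [527.0320327 425.2767813]
bottle base [ 0.38190816 -0.52968722  0.        ] bottletop if z .2 [ 0.38816459 -0.520248    0.2       ]
A [0.5738 0.0443 0.1   ] [0.5777 0.0399 0.1   ] tri [0.5734 0.043  0.1066] [0.5752 0.0437 0.1069]
B [ 0.5939 -0.09    0.1   ] [ 0.5969 -0.0934  0.1   ] tri [ 0.5935 -0.0902  0.105 ] [ 0.5949 -0.0897  0.1052]
C [ 0.614  -0.2264  0.1   ] [ 0.6158 -0.2281  0.1   ] tri [ 0.6137 -0.2261  0.1025] [ 0.6147 -0.2257  0.1026]
finA [0.5125 0.0131 0.079 ]
finB [ 0.5316 -0.1173  0.079 ]
finC [ 0.5515 -0.2451  0.079 ]
```

>>> drive_tool --steps '[0,0,0.175,0,0,-6,0,0,0,0,0,0,-6,0,0,0,0,3.8,-2.9,0,0,0,0,0,3.8,-2.9,0,0,0,0,0,3.8,-2.9,0,0,0,0,0,3.8,-2.9,0,0,0,0,0,3.8,-2.9,0,0,0,0,0,3.8,-2.9,0,0,0,0,0,3.8,-2.9,0,0,0,0,0,3.8,-2.9,0,0,0,0,0,3.8,-2.9,0,0,0,0,0,3.8,-2.9,0,0,0,0,0,3.8,-2.9,0,0,0,0,0,3.8,-2.9,0,0,0,0,0,0,0,0,0,0,0,0,0,0,0,0]'

```text
time_s: 2.1
position: [0.6145, -0.2263, 0.3421]
tcp_rot: [[0.988, 0.152, -0.001], [0.152, -0.988, -0.0], [-0.001, 0.0, -1.0]]
force: [0.0, -1.2, -1.0]
grip_width: 0.0007
grasp_force: 0.0
```

```bash
python3 - <<'E'
from plant import get_obs,camera
from h import *
o=get_obs()
for k in ['time_s','position','tcp_rot','force','grip_width']: print(k,np.round(o[k],4).tolist())
c=camera('wrist');np.savez('w1.npz',**c);cv2.imwrite('pics/w1.png',c['color'])
print((-c['R'].T@c['t']).round(3),c['R'].round(3).tolist())
E
```

```text
time_s 2.1
position [0.6145, -0.2263, 0.3421]
tcp_rot [[0.9884, 0.1518, -0.0013], [0.1518, -0.9884, -0.0004], [-0.0013, 0.0002, -1.0]]
force [0.0228, -1.1925, -1.0398]
grip_width 0.0007
[ 0.686 -0.215  0.503] [[0.152, -0.988, 0.0], [-0.953, -0.146, 0.266], [-0.263, -0.041, -0.964]]
```

View pics/w1.png

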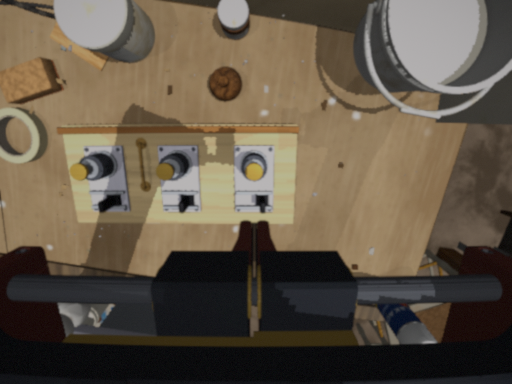

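The wrist picture shows the board square with the tool: caps at (79,172), (167,170) and (255,171), fins at about (112,202), (187,202) and (262,203), and the pull from (141,143) to (146,187).

```bash
python3 - <<'E'
from h import *
c=dict(np.load('w1.npz'));t=dict(np.load('top.npz'));im=c['color'];hsv=cv2.cvtColor(im,cv2.COLOR_BGR2HSV)
roi=np.zeros(im.shape[:2],bool);roi[135:222,62:300]=1
y=(hsv[...,0]>14)&(hsv[...,0]<30)&(hsv[...,1]>150)&(hsv[...,2]>90)&roi
for s,ce in blobs(y,25): print('cap',s,ce.round(1),plane(c,ce,.101).round(4))
k=(im.max(2)<40)&roi
for s,ce in blobs(k,12): print('blk',s,ce.round(1),plane(c,ce,.079).round(4))
cv2.imwrite('pics/w1c.png',cv2.resize(im[135:225,60:300],None,fx=3.3,fy=3.3,interpolation=cv2.INTER_CUBIC))
E
```

```text
cap [71, 164, 16, 15, 193] [ 78.8 171.2] [0.5729 0.0438 0.101 ]
cap [157, 164, 16, 15, 200] [164.4 170.9] [ 0.5934 -0.0903  0.101 ]
cap [246, 164, 15, 15, 140] [252.4 172. ] [ 0.6119 -0.224   0.101 ]
blk [95, 154, 18, 23, 201] [105.6 163.6] [0.5859 0.0129 0.079 ]
blk [172, 154, 17, 19, 110] [182.3 160.7] [ 0.6092 -0.1109  0.079 ]
blk [99, 195, 22, 17, 221] [109.6 202.1] [0.5211 0.0057 0.079 ]
blk [180, 196, 13, 15, 131] [186.  201.6] [ 0.5418 -0.1227  0.079 ]
blk [257, 196, 10, 15, 84] [260.9 200.6] [ 0.5626 -0.2458  0.079 ]
```

View pics/w1c.png

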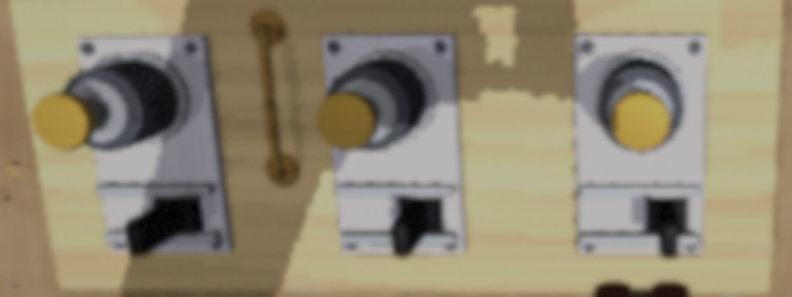

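>>> drive_tool --steps '[0,0,0,-0.1,0,5.5,0,0,0,0,0,0,5.5,0,0,0,0,0,0,5.5,0,0,0,0,0,0,5,0,0,0,0,0,0,1.5,0,0,0,0,0,0,0.4,0,0,0,0,0,0,0,0,0,0,0,0,0,0,0]'

```text
time_s: 3.15
position: [0.6153, -0.2263, 0.1107]
tcp_rot: [[0.988, 0.152, 0.003], [0.152, -0.988, -0.001], [0.003, 0.002, -1.0]]
force: [0.9, -0.2, 0.8]
grip_width: 0.0008
grasp_force: 0.0
```

>>> drive_tool --steps '[0,0,0,-0.15,0,0.2,0,0,0,0,0,0,0.2,0,0,0,0,0,0,0.1,0,0,0,0,0,0,0.1,0,0,0,0,0,0,0,0,0,0,0,0,0,0,0]'

```text
time_s: 3.9
position: [0.6126, -0.2262, 0.1036]
tcp_rot: [[0.988, 0.152, 0.0], [0.152, -0.988, -0.0], [0.0, 0.0, -1.0]]
force: [-2.3, 0.8, 6.9]
grip_width: 0.0005
grasp_force: 3.8
```

```bash
python3 - <<'E'
from plant import get_obs,camera
from h import *
for i in range(4):
    o=get_obs(); print(o['time_s'],np.round(o['position'],4),np.round(o['force'],2)); c=camera('scene')
im=c['color']; cv2.imwrite('pics/s2.png',cv2.resize(im[120:240,230:350],None,fx=5,fy=5,interpolation=cv2.INTER_CUBIC))
E
```

```text
3.9 [ 0.6126 -0.2262  0.1036] [-2.29  0.8   6.94]
3.95 [ 0.6126 -0.2262  0.1036] [-3.63  0.59  7.37]
4.0 [ 0.6126 -0.2262  0.1036] [-4.09  0.91  7.71]
4.05 [ 0.6127 -0.2262  0.1036] [-2.84  1.16  7.36]
```

View pics/s2.png

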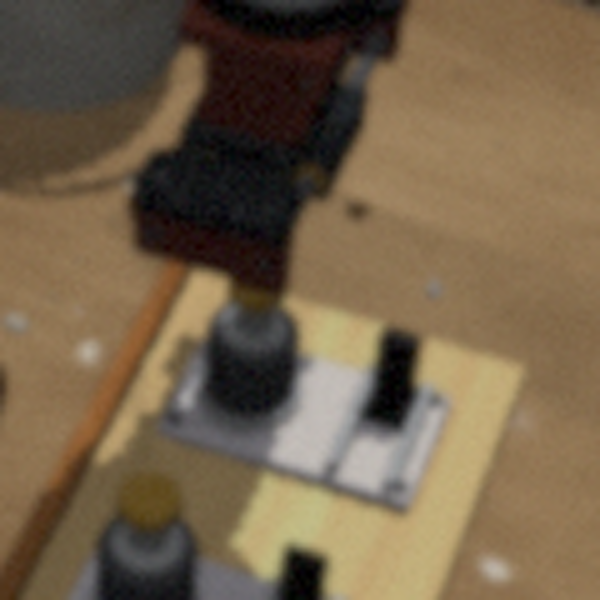

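The tip is already on the cap at about 7 N, so this one looks stiff. I'll go on in small steps.

>>> drive_tool --steps '[0,0,0,0,0,0.03,0,0,0,0,0,0,0,0]'

```text
time_s: 4.35
position: [0.6126, -0.2262, 0.1034]
tcp_rot: [[0.988, 0.152, 0.0], [0.152, -0.988, -0.0], [0.0, 0.0, -1.0]]
force: [-1.8, -0.3, 9.1]
grip_width: 0.0005
grasp_force: 4.2
```

>>> drive_tool --steps '[0,0,0,0,0,0.02,0,0,0,0,0,0,0,0]'

```text
time_s: 4.6
position: [0.6127, -0.2262, 0.1033]
tcp_rot: [[0.988, 0.152, 0.0], [0.152, -0.988, -0.0], [0.0, 0.0, -1.0]]
force: [-4.5, 0.5, 8.3]
grip_width: 0.0005
grasp_force: 4.5
```

>>> drive_tool --steps '[0,0,0,0,0,0.03,0,0,0,0,0,0,0,0]'

```text
time_s: 4.85
position: [0.6126, -0.2262, 0.1031]
tcp_rot: [[0.988, 0.152, 0.0], [0.152, -0.988, -0.0], [0.0, 0.0, -1.0]]
force: [-3.3, 1.5, 9.5]
grip_width: 0.0005
grasp_force: 4.9
```

>>> drive_tool --steps '[0,0,0,0,0,0.03,0,0,0,0,0,0,0,0]'

```text
time_s: 5.1
position: [0.6126, -0.2262, 0.1029]
tcp_rot: [[0.988, 0.152, 0.0], [0.152, -0.988, -0.0], [0.0, 0.0, -1.0]]
force: [-3.4, 1.9, 11.0]
grip_width: 0.0005
grasp_force: 5.3
```

>>> drive_tool --steps '[0,0,0,0,0,0.04,0,0,0,0,0,0,0,0]'

```text
time_s: 5.35
position: [0.6126, -0.2262, 0.1027]
tcp_rot: [[0.988, 0.152, 0.0], [0.152, -0.988, -0.0], [0.0, 0.0, -1.0]]
force: [-5.5, 1.2, 11.3]
grip_width: 0.0004
grasp_force: 5.8
```

>>> drive_tool --steps '[0,0,0,0,0,0.03,0,0,0,0,0,0,0,0]'

```text
time_s: 5.6
position: [0.6127, -0.2262, 0.1025]
tcp_rot: [[0.988, 0.152, 0.0], [0.152, -0.988, -0.0], [0.0, 0.0, -1.0]]
force: [-5.7, 0.7, 12.0]
grip_width: 0.0007
grasp_force: 6.2
```

```bash
cat > f.py <<'E'
from plant import get_obs,camera
import numpy as np
F=[]
for i in range(5):
    o=get_obs();F.append(o['force']);camera('wrist')
print(o['time_s'],np.round(o['position'],4),np.mean(F,0).round(2),np.round(F,1)[:,2])
E
python3 f.py
```

```text
5.8 [ 0.6127 -0.2262  0.1025] [-4.93  1.25 11.75] [12.  11.  11.8 11.3 12.7]
```

>>> drive_tool --steps '[0,0,0,0.03,0,0.04,0,0,0,0,0,0,0,0]'

```text
time_s: 6.1
position: [0.6127, -0.2262, 0.1022]
tcp_rot: [[0.988, 0.152, -0.0], [0.152, -0.988, -0.0], [-0.0, 0.0, -1.0]]
force: [-6.4, 1.6, 14.1]
grip_width: 0.0004
grasp_force: 6.9
```

>>> drive_tool --steps '[0,0,0,0.03,0,0.04,0,0,0,0,0,0,0,0]'

```text
time_s: 6.35
position: [0.6127, -0.2262, 0.1019]
tcp_rot: [[0.988, 0.152, -0.001], [0.152, -0.988, -0.0], [-0.001, 0.0, -1.0]]
force: [-6.6, 1.3, 15.5]
grip_width: 0.0003
grasp_force: 7.6
```

```bash
python3 f.py
```

```text
6.55 [ 0.6127 -0.2262  0.1019] [-6.95  1.34 15.07] [15.5 14.7 15.5 15.1 14.6]
```

C has not clicked at 15 N, so it is the stiff one. I'll lift off and go to B.

>>> drive_tool --steps '[0,0,0,0,0,-0.3,0,0,0,0,0,0,-1,0,0,0,0,0,0,-2.7,0,0,0,0,0,-3.4,0,0,0,0,0,0,-3.5,0,0,0,0,0,0,-3.5,0,0,0,0,0,0.2,-3.3,0,0,0,0,0,0,0,0,0,0,0,0,0,0,0,0]'

```text
time_s: 7.72
position: [0.5945, -0.0914, 0.1402]
tcp_rot: [[0.988, 0.152, 0.0], [0.152, -0.988, -0.001], [0.0, 0.001, -1.0]]
force: [-0.2, -0.4, 0.9]
grip_width: 0.0006
grasp_force: 0.0
```

```bash
python3 f.py
```

```text
7.925 [ 0.5943 -0.0918  0.14  ] [0.1  0.06 0.38] [ 0.9  0.3  0.3  0.6 -0.3]
```

>>> drive_tool --steps '[0,0,0,-0.05,-0.1,1.5,0,0,0,0,0,0,1.2,0,0,0,0,0,0,0.5,0,0,0,0,0,0,0,0,0,0,0,0,0,0,0]'

```text
time_s: 8.6
position: [0.5939, -0.0894, 0.1083]
tcp_rot: [[0.988, 0.152, 0.0], [0.152, -0.988, -0.0], [0.0, 0.0, -1.0]]
force: [0.0, -0.1, -0.3]
grip_width: 0.0005
grasp_force: 0.0
```

>>> drive_tool --steps '[0,0,0,0,0,0.1,0,0,0,0,0,0,0.1,0,0,0,0,0,0,0.05,0,0,0,0,0,0,0.05,0,0,0,0,0,0,0,0]'

```text
time_s: 9.22
position: [0.5937, -0.0894, 0.105]
tcp_rot: [[0.988, 0.152, -0.0], [0.152, -0.988, -0.0], [-0.0, 0.0, -1.0]]
force: [-0.7, -0.0, 0.2]
grip_width: 0.0005
grasp_force: 0.0
```

>>> drive_tool --steps '[0,0,0,0,0,0.05,0,0,0,0,0,0,0.05,0,0,0,0,0,0,0.05,0,0,0,0,0,0,0,0]'

```text
time_s: 9.72
position: [0.5937, -0.0894, 0.1036]
tcp_rot: [[0.988, 0.152, 0.0], [0.152, -0.988, -0.0], [0.0, 0.0, -1.0]]
force: [0.3, -0.2, 0.6]
grip_width: 0.0004
grasp_force: 0.4
```

>>> drive_tool --steps '[0,0,0,0,0,0.05,0,0,0,0,0,0,0,0]'

```text
time_s: 9.98
position: [0.5937, -0.0894, 0.1031]
tcp_rot: [[0.988, 0.152, 0.0], [0.152, -0.988, -0.0], [0.0, 0.0, -1.0]]
force: [-0.7, -0.4, 0.8]
grip_width: 0.0005
grasp_force: 0.6
```

>>> drive_tool --steps '[0,0,0,0,0,0.05,0,0,0,0,0,0,0.05,0,0,0,0,0,0,0,0]'

```text
time_s: 10.35
position: [0.5937, -0.0894, 0.1021]
tcp_rot: [[0.988, 0.152, 0.0], [0.152, -0.988, -0.0], [0.0, 0.0, -1.0]]
force: [0.6, 1.4, 1.6]
grip_width: 0.0006
grasp_force: 1.0
```

>>> drive_tool --steps '[0,0,0,0,0,0.05,0,0,0,0,0,0,0.05,0,0,0,0,0,0,0,0]'

```text
time_s: 10.72
position: [0.5937, -0.0894, 0.1011]
tcp_rot: [[0.988, 0.152, 0.0], [0.152, -0.988, -0.0], [0.0, 0.0, -1.0]]
force: [-1.1, -0.0, 3.1]
grip_width: 0.0003
grasp_force: 1.4
```

```bash
python3 f.py
```

```text
10.925 [ 0.5937 -0.0894  0.1011] [-0.47 -0.06  3.04] [3.1 3.3 2.1 3.4 3.3]
```

B is soft so far (about 0.8 N/mm). I'll go on through its peak, reading the force on the way.

>>> drive_tool --steps '[0,0,0,0,0,0.05,0,0,0,0,0,0,0.05,0,0,0,0,0,0,0.05,0]'

```text
time_s: 11.35
position: [0.5937, -0.0894, 0.0996]
tcp_rot: [[0.988, 0.152, 0.0], [0.152, -0.988, -0.0], [0.0, 0.0, -1.0]]
force: [-1.2, -0.1, 3.5]
grip_width: 0.0004
grasp_force: 1.8
```

>>> drive_tool --steps '[0,0,0,0,0,0.05,0,0,0,0,0,0,0.05,0]'

```text
time_s: 11.6
position: [0.5937, -0.0894, 0.0986]
tcp_rot: [[0.988, 0.152, 0.0], [0.152, -0.988, -0.0], [0.0, 0.0, -1.0]]
force: [-0.5, -0.8, 2.8]
grip_width: 0.0
grasp_force: 1.9
```

>>> drive_tool --steps '[0,0,0,0,0,0.05,0,0,0,0,0,0,0.05,0]'

```text
time_s: 11.85
position: [0.5937, -0.0894, 0.0975]
tcp_rot: [[0.988, 0.152, 0.0], [0.152, -0.988, -0.0], [0.0, 0.0, -1.0]]
force: [-0.2, 0.5, 3.6]
grip_width: 0.0004
grasp_force: 1.8
```

>>> drive_tool --steps '[0,0,0,0,0,0.05,0,0,0,0,0,0,0.05,0]'

```text
time_s: 12.1
position: [0.5937, -0.0894, 0.0965]
tcp_rot: [[0.988, 0.152, 0.0], [0.152, -0.988, -0.0], [0.0, 0.0, -1.0]]
force: [-0.3, -0.5, 3.3]
grip_width: 0.0006
grasp_force: 1.4
```

B peaked near 3.8 N, so it is the weak one. I'll push on to the click.

>>> drive_tool --steps '[0,0,0,0,0,0.05,0,0,0,0,0,0,0.05,0,0,0,0,0,0,0.05,0,0,0,0,0,0,0.05,0,0,0,0,0,0,0.05,0,0,0,0,0,0,0.05,0,0,0,0,0,0,0,0,0,0,0,0,0,0,0]'

```text
time_s: 13.1
position: [0.5936, -0.0894, 0.0936]
tcp_rot: [[0.988, 0.152, -0.0], [0.152, -0.988, -0.0], [-0.0, 0.0, -1.0]]
force: [-0.2, -0.1, 0.0]
grip_width: 0.0003
grasp_force: 0.0
```

```bash
python3 f.py
```

```text
13.3 [ 0.5937 -0.0894  0.0936] [ 0.24 -0.02 -0.01] [ 0.   0.5  0.1 -0.2 -0.6]
```

>>> drive_tool --steps '[0,0,0,0,0,0.1,0,0,0,0,0,0,0.05,0,0,0,0,0,0,0,0]'

```text
time_s: 13.72
position: [0.5936, -0.0894, 0.092]
tcp_rot: [[0.988, 0.152, -0.0], [0.152, -0.988, -0.0], [-0.0, -0.0, -1.0]]
force: [0.9, 0.2, 0.1]
grip_width: 0.0005
grasp_force: 0.0
```

>>> drive_tool --steps '[0,0,0,0,0,-1.5,0,0,0,0,0,0,-3.2,0,0,0,0,0,-3.4,0,0,0,0,0,0,-3.4,0,0,0,0,0,0,-3.4,0,0,0,0,0,0,-3.2,0,0,0,0,0,0,0,1.5,0,0,0,0,0,0,1.2,0,0,0,0,0,0,0,0,0,0,0,0,0,0,0]'

```text
time_s: 14.98
position: [0.5735, 0.0419, 0.112]
tcp_rot: [[0.989, 0.151, -0.0], [0.151, -0.989, -0.0], [-0.0, 0.0, -1.0]]
force: [0.3, -0.4, 0.4]
grip_width: 0.0004
grasp_force: 0.0
```

```bash
python3 f.py; python3 - <<'E'
from plant import camera
from h import *
for n in('scene','top'):
    c=camera(n);np.savez(n+'3.npz',**c)
im=c['color'];
s=dict(np.load('scene3.npz'))['color']
cv2.imwrite('pics/s3.png',cv2.resize(s[160:320,190:340],None,fx=3.7,fy=3.7,interpolation=cv2.INTER_CUBIC))
E
```

```text
15.175 [0.5736 0.0427 0.1124] [ 0.12 -0.01  0.2 ] [ 0.4  0.9 -0.3  0.2 -0.2]
```

View pics/s3.png

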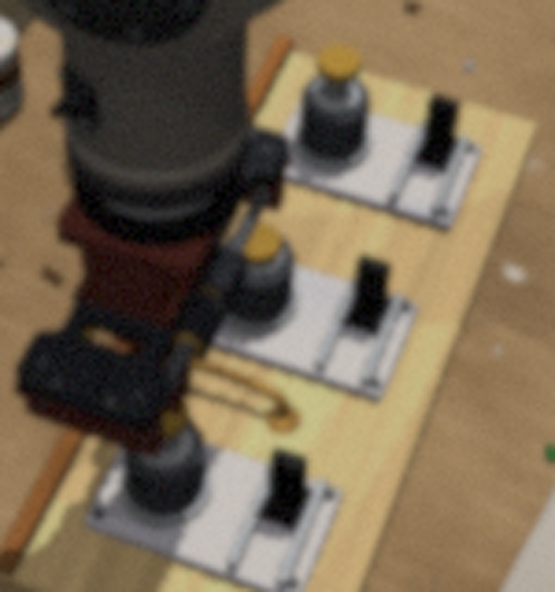

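The picture shows B's cap at (262,243) sitting down on its barrel and C's cap at (340,62) still up. The tool is above A's cap at (172,425). Next I'll press A.

>>> drive_tool --steps '[0,0,0,0,0,0.4,0,0,0,0,0,0,0.2,0,0,0,0,0,0,0.1,0,0,0,0,0,0,0.1,0,0,0,0,0,0,0,0]'

```text
time_s: 15.95
position: [0.5732, 0.0431, 0.1041]
tcp_rot: [[0.988, 0.152, -0.0], [0.152, -0.988, -0.0], [-0.0, 0.0, -1.0]]
force: [-1.3, -0.5, 1.7]
grip_width: 0.0007
grasp_force: 0.8
```

>>> drive_tool --steps '[0,0,0,0,0,0.05,0,0,0,0,0,0,0.05,0,0,0,0,0,0,0,0]'

```text
time_s: 16.32
position: [0.5732, 0.0431, 0.1032]
tcp_rot: [[0.988, 0.152, -0.0], [0.152, -0.988, -0.0], [-0.0, 0.0, -1.0]]
force: [-2.2, 1.5, 3.7]
grip_width: -0.0
grasp_force: 1.7
```

>>> drive_tool --steps '[0,0,0,0,0,0.05,0,0,0,0,0,0,0.05,0,0,0,0,0,0,0,0]'

```text
time_s: 16.7
position: [0.5732, 0.0431, 0.1022]
tcp_rot: [[0.988, 0.152, -0.0], [0.152, -0.988, -0.0], [-0.0, 0.0, -1.0]]
force: [-1.7, -0.7, 4.6]
grip_width: 0.0002
grasp_force: 2.6
```

>>> drive_tool --steps '[0,0,0,0,0,0.05,0,0,0,0,0,0,0.05,0,0,0,0,0,0,0,0]'

```text
time_s: 17.08
position: [0.5732, 0.043, 0.1013]
tcp_rot: [[0.988, 0.152, -0.0], [0.152, -0.988, -0.0], [-0.0, 0.0, -1.0]]
force: [-3.1, 0.0, 6.0]
grip_width: 0.0007
grasp_force: 3.2
```

>>> drive_tool --steps '[0,0,0,0,0,0.05,0,0,0,0,0,0,0.05,0,0,0,0,0,0,0,0]'

```text
time_s: 17.45
position: [0.5732, 0.0431, 0.1004]
tcp_rot: [[0.988, 0.152, -0.0], [0.152, -0.988, -0.0], [-0.0, 0.0, -1.0]]
force: [-3.6, -1.4, 7.6]
grip_width: 0.0005
grasp_force: 3.8
```

>>> drive_tool --steps '[0,0,0,0,0,0.05,0,0,0,0,0,0,0.05,0,0,0,0,0,0,0,0]'

```text
time_s: 17.82
position: [0.5732, 0.0431, 0.0995]
tcp_rot: [[0.988, 0.152, -0.0], [0.152, -0.988, -0.0], [-0.0, 0.0, -1.0]]
force: [-3.5, -0.7, 8.7]
grip_width: 0.0002
grasp_force: 4.2
```

>>> drive_tool --steps '[0,0,0,0,0,0.05,0,0,0,0,0,0,0.05,0,0,0,0,0,0,0,0]'

```text
time_s: 18.2
position: [0.5732, 0.0431, 0.0986]
tcp_rot: [[0.988, 0.152, -0.0], [0.152, -0.988, -0.0], [-0.0, 0.0, -1.0]]
force: [-4.2, 0.2, 8.3]
grip_width: 0.0006
grasp_force: 4.4
```

Peak near 8.8 N, which makes A the good one. I'll carry on through to the click.

>>> drive_tool --steps '[0,0,0,0,0,0.05,0,0,0,0,0,0,0.05,0,0,0,0,0,0,0,0]'

```text
time_s: 18.58
position: [0.5733, 0.043, 0.0975]
tcp_rot: [[0.988, 0.152, 0.0], [0.152, -0.988, -0.0], [0.0, 0.0, -1.0]]
force: [-3.9, -1.1, 9.2]
grip_width: 0.0004
grasp_force: 4.1
```

>>> drive_tool --steps '[0,0,0,0,0,0.05,0,0,0,0,0,0,0.05,0,0,0,0,0,0,0.05,0,0,0,0,0,0,0.05,0,0,0,0,0,0,0.05,0,0,0,0,0,0,0.05,0,0,0,0,0,0,0.05,0,0,0,0,0,0,0,0,0,0,0,0,0,0,0]'

```text
time_s: 19.7
position: [0.5733, 0.043, 0.0936]
tcp_rot: [[0.988, 0.152, 0.0], [0.152, -0.988, 0.0], [0.0, 0.0, -1.0]]
force: [0.3, -1.6, -0.1]
grip_width: 0.0006
grasp_force: 0.0
```

```bash
python3 - <<'E'
from h import *
s=dict(np.load('scene.npz'));t=dict(np.load('top.npz'));w=dict(np.load('w1.npz'));s3=dict(np.load('scene3.npz'))
ex=np.array([.988,.152,0]);ey=np.array([-.152,.988,0]);cap=np.array([.5735,.0437,.103])
for n,c,uv in(('scene',s,(267,285.5)),('s3',s3,(267.5,285)),('wrist',w,(60+138/3.3,135+236/3.3)),('top',t,(155+170/4,170+268/4))):
    P=plane(c,uv,.079);d=P-cap;print(n,P.round(4),'rel x,y',(d@ex).round(4),(d@ey).round(4))
for n,c in(('scene',s),('top',t),('wrist',w)):
    for y in(-.015,0,.015):print(n,y,proj(c,cap-.066*ex+y*ey-[0,0,.024]).round(1))
    im=c['color'];u,v=proj(c,cap-.066*ex-[0,0,.024]);u,v=int(u),int(v)
    print(im[v-10:v+14:1,u-14:u+16].max(2))if n=='top' else 0
P=plane(t,(216.7,211),.01)-cap;print('pull',P@ex,P@ey)
E
```

```text
scene [0.509  0.0292 0.079 ] rel x,y -0.0659 -0.0045
s3 [0.5087 0.0278 0.079 ] rel x,y -0.0664 -0.0059
wrist [0.5111 0.0191 0.079 ] rel x,y -0.0654 -0.0148
top [0.5109 0.0133 0.079 ] rel x,y -0.0665 -0.0205
scene -0.015 [268.9 281.1]
scene 0 [266.2 287.4]
scene 0.015 [263.4 293.8]
top -0.015 [195.3 237.1]
top 0 [189.2 237.8]
top 0.015 [183.2 238.6]
[[229 227 219 211 225 228 229 227 228 228 228 229 229 228 229 229 229 230
  229 229 228 229 229 229 229 230 230 229 228 224]
 [227 226 218 212 224 229 229 230 228 228 228 227 230 229 229 228 229 228
  230 229 229 229 229 228 229 229 228 227 228 223]
 [227 227 217 211 224 228 230 229 228 227 229 228 229 229 230 230 229 229
  227 228 228 228 228 228 229 224 220 222 225 221]
 [229 226 220 216 225 230 228 229 229 228 229 229 229 228 227 228 229 224
  220 216 215 223 224 226 224 212 198 199 214 215]
 [229 227 219 211 222 228 228 227 227 225 218 215 218 222 224 225 223 215
  200 192 197 212 217 219 218 213 210 216 212 198]
 [230 228 220 211 215 221 221 224 224 219 204 197 202 218 220 219 217 215
  214 212 208 200 199 194 193 198 210 220 218 206]
[... 1675 characters left out ...]
 228 227 224 224 223 222
  225 226 228 226 225 221 222 219 220 221 222 220]
 [228 230 227 227 214 184 171 158 171 204 222 225 228 227 228 226 222 219
  218 219 222 227 224 220 215 213 212 212 223 226]
 [229 228 228 226 219 203 203 186 188 205 212 217 222 227 227 225 220 215
  207 209 221 227 228 226 225 224 224 226 226 228]
 [230 228 228 227 224 219 222 217 210 204 205 213 221 226 227 227 226 224
  223 224 226 228 229 230 228 227 228 229 229 229]
 [227 227 229 228 228 226 226 225 222 223 222 224 225 225 228 229 228 229
  228 229 228 229 228 230 228 230 229 228 229 230]]
wrist -0.015 [102.  206.8]
wrist 0 [ 93.5 206.8]
wrist 0.015 [ 85.  206.8]
pull -0.0038564409352236854 -0.06832514771403113
```

A has clicked. I'll back off behind the fin and look from near.

>>> drive_tool --steps '[0,0,0,0,0,-2,0,0,0,0,0,0,-5,0,0,0,0,-4,0,0,0,0,0,0,-4,0,0,0,0,0,0,-4,0,0,0,0,0,0,0,0,0,0,0,0,0,0,0,0,0]'

```text
time_s: 20.58
position: [0.4557, 0.0249, 0.164]
tcp_rot: [[0.988, 0.152, 0.002], [0.152, -0.988, 0.0], [0.002, 0.0, -1.0]]
force: [0.5, 0.2, -0.7]
grip_width: 0.0004
grasp_force: 0.0
```

```bash
python3 - <<'E'
from plant import get_obs,camera
from h import *
o=get_obs();print(o['time_s'],np.round(o['position'],4),np.round(o['force'],2))
c=camera('wrist');np.savez('w4.npz',**c)
cap=np.array([.5735,.0437,.103]);ex=np.array([.988,.152,0]);u,v=proj(c,cap-.066*ex-[0,0,.024]).astype(int)
print((-c['R'].T@c['t']).round(3),u,v,'cap',proj(c,cap-[0,0,.016]))
x0,y0=max(u-80,0),max(v-80,0);cv2.imwrite('pics/w4.png',cv2.resize(c['color'][y0:v+70,x0:u+80],None,fx=4,fy=4,interpolation=cv2.INTER_CUBIC));print(x0,y0)
E
```

```text
20.575 [0.4557 0.0249 0.164 ] [ 0.48  0.17 -0.65]
[0.526 0.036 0.325] 253 143 cap [253.60178074  63.26808363]
173 63
```

View pics/w4.png

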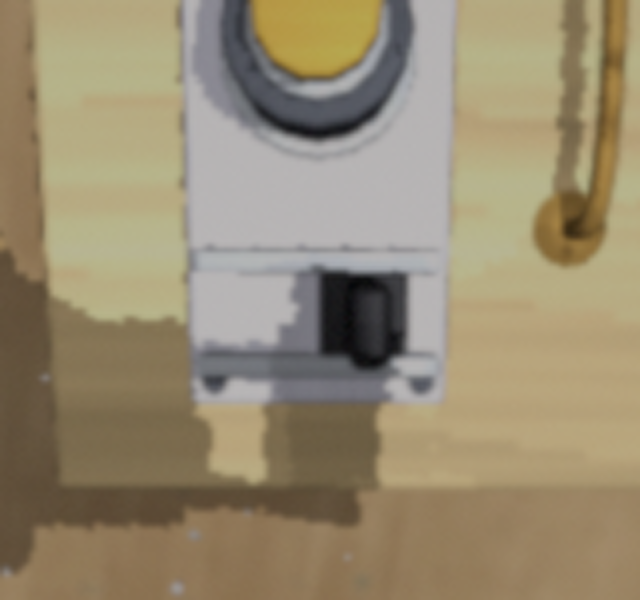

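The picture shows A's cap at crop (316,30), clicked down, the plate from 190 to 445, and the fin top centred at about (372,323). The slide block spans 320–405, and the pull is well to the right at 540–620.

```bash
python3 - <<'E'
from h import *
c=dict(np.load('w4.npz'));P=plane(c,(173+373/4,63+323/4),.079);ex=np.array([.988,.152,0]);ey=np.array([-.152,.988,0])
cap=np.array([.5735,.0437,.103]);tcp=np.array([.4557,.0249,.164])
print(P,'rel cap',(P-cap)@ex,(P-cap)@ey,'rel tcp x,y(tool)',(P-tcp)@ex,-(P-tcp)@ey)
print('width mm',(plane(c,(173+356/4,140),.079)-plane(c,(173+390/4,140),.079))@ey)
E
```

```text
[0.50964536 0.02223872 0.079     ] rel cap -0.06635050216262238 -0.011497837769218932 rel tcp x,y(tool) 0.05289349783737763 0.01082903776921893
width mm 0.007717727855835195
```

>>> drive_tool --steps '[0,0,0,2.7,1.9,0,0,0,0,0,2.6,1.8,0,0,0,0,0,0,0,4,0,0,0,0,0,0,4,0,0,0,0,0,0,2,0,0,0,0,0,0,0.6,0,0,0,0,0,0,0,0]'

```text
time_s: 21.5
position: [0.5134, -0.0035, 0.0576]
tcp_rot: [[0.988, 0.152, 0.0], [0.152, -0.988, 0.0], [0.0, -0.0, -1.0]]
force: [0.2, -0.2, 0.4]
grip_width: 0.0008
grasp_force: 0.0
```

>>> drive_tool --steps '[0,0,0,0,-0.4,0,0,0,0,0,0,-0.4,0,0,0,0,0,0,-0.2,0,0,0,0,0,0,-0.2,0,0,0,0,0,0,-0.2,0,0]'

```text
time_s: 22.12
position: [0.5108, 0.0096, 0.0578]
tcp_rot: [[0.988, 0.152, 0.0], [0.152, -0.988, -0.001], [0.0, 0.001, -1.0]]
force: [0.4, -3.3, 1.9]
grip_width: 0.0006
grasp_force: 1.3
```

>>> drive_tool --steps '[0,0,0,0,-0.3,0,0,0,0,0,0,-0.3,0,0,0,0,0,0,-0.3,0,0,0,0,0,0,-0.3,0,0,0,0,0,0,-0.3,0,0,0,0,0,0,-0.3,0,0,0,0,0,0,-0.2,0,0]'

```text
time_s: 23.0
position: [0.5076, 0.0302, 0.0576]
tcp_rot: [[0.988, 0.152, 0.0], [0.152, -0.988, 0.0], [0.0, -0.0, -1.0]]
force: [1.3, -2.1, 1.6]
grip_width: 0.0
grasp_force: 1.3
```

>>> drive_tool --steps '[0,0,0,0,-0.1,0,0,0,0,0,0,-0.1,0,0,0,0,0,0,0,0,0]'

```text
time_s: 23.38
position: [0.5072, 0.032, 0.0575]
tcp_rot: [[0.988, 0.152, 0.0], [0.152, -0.988, 0.0], [0.0, -0.0, -1.0]]
force: [1.0, -2.5, 1.1]
grip_width: 0.0004
grasp_force: 1.0
```

>>> drive_tool --steps '[0,0,0,0,-0.1,0,0,0,0,0,0,-0.1,0,0,0,0,0,0,0,0,0]'

```text
time_s: 23.75
position: [0.5069, 0.034, 0.0575]
tcp_rot: [[0.988, 0.152, 0.0], [0.152, -0.988, 0.0], [0.0, -0.0, -1.0]]
force: [1.4, -1.1, 1.1]
grip_width: 0.0008
grasp_force: 1.0
```

>>> drive_tool --steps '[0,0,0,0,-0.1,0,0,0,0,0,0,-0.1,0,0,0,0,0,0,0,0,0]'

```text
time_s: 24.12
position: [0.5066, 0.0357, 0.0575]
tcp_rot: [[0.988, 0.152, 0.0], [0.152, -0.988, -0.0], [0.0, 0.0, -1.0]]
force: [2.1, -2.8, 0.8]
grip_width: 0.0002
grasp_force: 1.5
```

>>> drive_tool --steps '[0,0,0,0,-0.1,0,0,0,0,0,0,-0.1,0,0,0,0,0,0,0,0,0]'

```text
time_s: 24.5
position: [0.5066, 0.036, 0.0576]
tcp_rot: [[0.989, 0.151, 0.0], [0.151, -0.989, -0.002], [0.0, 0.002, -1.0]]
force: [3.0, -7.3, 1.5]
grip_width: 0.0007
grasp_force: 3.8
```

>>> drive_tool --steps '[0,0,0,0,-0.1,0,0,0,0,0,0,-0.1,0,0,0,0,0,0,0,0,0]'

```text
time_s: 24.88
position: [0.5065, 0.0362, 0.0576]
tcp_rot: [[0.989, 0.149, 0.0], [0.149, -0.989, -0.004], [-0.0, 0.004, -1.0]]
force: [3.2, -11.6, 1.8]
grip_width: 0.0005
grasp_force: 6.0
```

The tab is hard against its stop at 12 N. I'll back off, lift and check.

>>> drive_tool --steps '[0,0,0,0,0.5,0,0,0,0,0,0,0.6,0,0,0,0,0,0,0,-3,0,0,0,0,0,0,-5,0,0,0,0,-3,1,-4,0,0,0,0,-3,0,-2,0,0,0,0,0,0,0,0,0,0,0,0,0,0,0]'

```text
time_s: 25.88
position: [0.45, 0.0103, 0.1972]
tcp_rot: [[0.988, 0.153, -0.0], [0.153, -0.988, 0.0], [-0.0, -0.0, -1.0]]
force: [0.3, -0.1, -0.1]
grip_width: 0.0005
grasp_force: 0.0
```

```bash
python3 - <<'E'
from plant import get_obs,camera
from h import *
o=get_obs();print(o['time_s'],np.round(o['position'],4),np.round(o['force'],2))
c=camera('wrist');cv2.imwrite('pics/w5.png',cv2.resize(c['color'],(800,600),interpolation=cv2.INTER_CUBIC)[:,:])
E
```

```text
25.875 [0.45   0.0103 0.1972] [ 0.31 -0.07 -0.1 ]
```

View pics/w5.png

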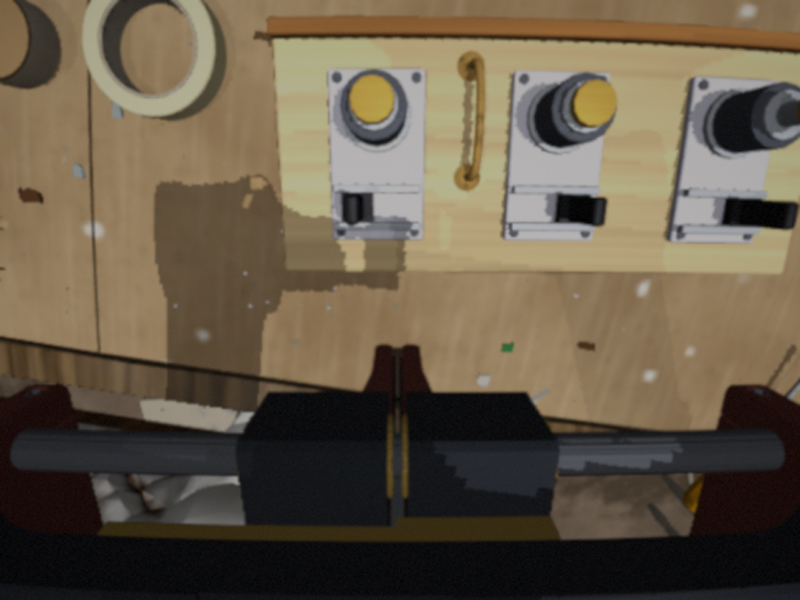

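A's tab (355,208) is at the left end and B's and C's tabs (580,208; 760,212) are at the right. Caps A (372,98) and B (593,103) are down, C is up, and the pull is undisturbed. The arm is clear, so I'll hand in.

```bash
python3 -c "
from plant import finish_job
print(finish_job())"
```

```text
the job is handed in; nothing more can be done
None
```

The job is handed in at about 26 s: A is the good catch (gave way at about 9 N) and its tab is against the left stop; B was weak (about 4 N) and clicked; C had not clicked at 15 N and was left up; B's and C's tabs are still at the right, and the pull and wooden foot were not touched.

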